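# Set the ratchet stand and load it with end plugs

## Robot

A 6-joint arm with a two-finger parallel gripper is mounted at the origin on the work surface. World frame = base frame: x ahead of the robot, y to its left, z up, the work surface at z = 0. Lengths are in m, angles in degrees, forces in N, time in s.
With the tool pointing down it reaches from about 0.35 to 0.875 m from the base axis. Payload 4.2 kg.
Tool frame: the origin (TCP) lies midway between the tips of the shut fingers; the grasp point (between the pads) lies 19 mm behind it; y points along the fingers, x is the direction in which the jaws open and shut, and the axes are right-handed (so a half turn about y gives the same grasp; the last joint's range is limited). The gripper opens to 87 mm and grips with 3 to 60 N. Pads are 19 mm wide; open, the fingers measure 117 mm over their backs; the gripper's body (75 mm by 190 mm) begins 51 mm behind the grasp point.
Start: joints at [78.816, 22.042, 0.453, 0, -68.411, -14.817], TCP at [0.274, 0.562, 0.223] pointing down, gripper open.
Joint ranges: [-179.83, 179.83], [-69.29, 118.12], [-61.27, 80.66], [-181.25, 117.63], [-171.15, -9.14], [-177.46, 177.46]. Speed limits (degrees/s): [159.86, 159.86, 180, 180, 180, 180].

## Interface

Orientations are given as a 3x3 rotation matrix whose columns are the frame's x, y, z axes.
In Python, from station import * gives the robot as it stands.
- The arm moves only by the tool jog_arm, never from a script. Its argument "series" is a list of rows, each a list of 3 entries, a list of its own where there are three numbers: the shift along the tool's x, y, z in m, then the turn, a rotation vector about the tool's x, y, z in degrees, then the finger opening in m, from 0 to 0.087. A call has 1 to 10 rows; each row shifts and turns the commanded pose from where the row before left it, along the tool's axes as they then stand; what a row does not reach is not made up. A row lasts 1/8 s, in which the tool goes at most 62.5 mm and 10.7 degrees, less where a joint would pass 70% of its speed; a pose out of reach is approached as far as the arm can. A call is refused whole if a number of a shift passes 0.0625 or a number of a turn 10.7, either way. A call with a gripper value outside its range is refused whole. The fingers move at their own pace and stop on an object; the grip force is fixed at half the most. Time passes only in rows, so rows that do not move let the fingers close. It gives the time, the measured TCP pose, the force and the opening at its end, in the units of the state.
- sense(): the state, without advancing time (a new reading comes with each control period).
- capture(name): name is "side" or "top" or "wrist"; returns the picture (384x512x3 uint8, red, green, blue); there is no depth.
- camera_info(name): a dict with "fx", "fy", "cx", "cy" (pixels), "rvec" (rotation vector, rad) and "tvec" (3), from world to camera coordinates, as OpenCV has them. Camera axes: x right, y down, z forward; pixel columns grow to the right and rows downward; lengths in m; the calibration is good to about 2 mm. A picture is of the moment at which its call begins: read the wrist's pose just before it. camera_info takes no time and is no camera call; for the wrist camera it gives the pose at the moment of the call.
- finish_job(): hands the job in, once; it reports no verdict.
The state is a dict: "time_s": time; "joints": joint angles; "joint_velocities": joint speeds; "effort": joint torques, N m; "tcp_pos": TCP position; "ee_rot": TCP orientation; "wrist_force": force on the tool from outside, world axes, zero at the start; "moment": the same for the moment, N m; "gripper_width": opening from 0.0 (shut) to 1.0 (fully open).
Only numpy, scipy, OpenCV 4.12 (cv2) and the standard library are available. Lean on these libraries where they do the work, as an engineer would, in place of code of your own. Each camera call takes 0.05 s, during which the arm holds its last target. There are 200 camera calls.

## Task

Raise the head of the blue ratchet stand by its black post exactly two clicks from the bottom, to loading height, and let go. Then lift every end plug off its hook on the rail and seat each one upright in a well of the head, one per well. Finally raise the loaded head two clicks more, so that it rests in the fourth notch with all plugs still seated, and leave the other things on the bench where they are.

Things in the scene. Their poses are not given: they have to be found in the camera images.
- column (a joint): how far the column and head of the ratchet stand are raised, in m: 0 at the bottom stop, one notch every 0.014, so 0.028 is notch 2 and 0.056 is notch 4; highest notch 5 at 0.070, top stop at 0.078. At the start it stands at the bottom. The pawl clicks in within 2 mm after a notch is passed; let go of, the column sinks back by its own weight onto the last notch passed. Lifting takes about 10 to 14 N empty, up to 18 N with four plugs; it slides straight up only.
- pawl (a joint): angle of the sprung pawl at the side of the column, in rad: 0 engaged under a tooth, rises to about 0.11 as a tooth passes and snaps back at each click; above 0.13 it clears the teeth and the column drops.
- foot (a point): ratchet stand, blue, bolted to the bench: foot plate 160 x 130 x 12 mm; this point is the centre of its underside, z up, x towards the side with the pawl.
- post (a point): black square grip post, 20 x 20 mm and 62 mm tall, standing upright in the middle of the head's top: the handle for raising the head. Point at its centre, half-way up (31 mm above the head's top face); rises with the head, axes as the stand's. The head is an aluminium block, 165 mm (x) x 190 mm (y) x 32 mm high, with four square wells.
- thumb_pad (a point): black thumb pad, 30 x 36 mm, at the end of the pawl's lever, 140 mm out from the column along the stand's x; point on its top, about 53 mm above the bench. Pressed down about 15 mm (about 4 N) it releases the pawl, should the head have gone too high.
- rail: steel hook rail, fixed to the bench: a 16 mm bar along y at 168 mm height on two posts at y = -205 and 205 mm, with four hooks of 8 mm round bar pointing to the rail's -x. Origin on the bench under the line of the four resting places; hooks at y = -142.5, -47.5, 47.5, 142.5 mm. Each hook has a level 18 mm resting place (top at 165 mm height) centred at x = 0, and beyond it an upturned tip that reaches x = -25 mm and 15 mm above the resting place. The bar is at x = +50 mm.
- well0 (a point): centre of the mouth of a square well in the head, 55 x 55 mm, 24 mm deep, at (-42, -45) mm from the head's centre, level with the head's top face; axes as the stand's. A plug seated in it stands 86 mm above the head.
- well1 (a point): centre of the mouth of a square well in the head, 55 x 55 mm, 24 mm deep, at (-42, 45) mm from the head's centre, level with the head's top face; axes as the stand's. A plug seated in it stands 86 mm above the head.
- well2 (a point): centre of the mouth of a square well in the head, 55 x 55 mm, 24 mm deep, at (42, -45) mm from the head's centre, level with the head's top face; axes as the stand's. A plug seated in it stands 86 mm above the head.
- well3 (a point): centre of the mouth of a square well in the head, 55 x 55 mm, 24 mm deep, at (42, 45) mm from the head's centre, level with the head's top face; axes as the stand's. A plug seated in it stands 86 mm above the head.
- plug0_mid (a point): grey roller-tube end plug, 110 mm tall, 0.1 kg, point at its centre, 55 mm above its foot; z up along the plug. From the foot up: round body 44 mm diameter and 45 mm high; two flat struts (each 12 mm in x, 8 mm in y) from 45 to 95 mm, 36 mm wide over both in y, with a 20 mm wide, 50 mm high eye between them, open along x; on top a cross bar 16 mm (x) x 34 mm (y) x 15 mm. It hangs with the cross bar on a hook that passes through the eye along x. It may be missing.
- plug1_mid (a point): grey roller-tube end plug, 110 mm tall, 0.1 kg, point at its centre, 55 mm above its foot; z up along the plug. From the foot up: round body 44 mm diameter and 45 mm high; two flat struts (each 12 mm in x, 8 mm in y) from 45 to 95 mm, 36 mm wide over both in y, with a 20 mm wide, 50 mm high eye between them, open along x; on top a cross bar 16 mm (x) x 34 mm (y) x 15 mm. It hangs with the cross bar on a hook that passes through the eye along x. It may be missing.
- plug2_mid (a point): grey roller-tube end plug, 110 mm tall, 0.1 kg, point at its centre, 55 mm above its foot; z up along the plug. From the foot up: round body 44 mm diameter and 45 mm high; two flat struts (each 12 mm in x, 8 mm in y) from 45 to 95 mm, 36 mm wide over both in y, with a 20 mm wide, 50 mm high eye between them, open along x; on top a cross bar 16 mm (x) x 34 mm (y) x 15 mm. It hangs with the cross bar on a hook that passes through the eye along x. It may be missing.
- plug3_mid (a point): grey roller-tube end plug, 110 mm tall, 0.1 kg, point at its centre, 55 mm above its foot; z up along the plug. From the foot up: round body 44 mm diameter and 45 mm high; two flat struts (each 12 mm in x, 8 mm in y) from 45 to 95 mm, 36 mm wide over both in y, with a 20 mm wide, 50 mm high eye between them, open along x; on top a cross bar 16 mm (x) x 34 mm (y) x 15 mm. It hangs with the cross bar on a hook that passes through the eye along x. It may be missing.
- tape: roll of tape, 110 mm diameter, 48 mm high, lying flat; origin under its centre. Not part of the job; leave it alone.
- spray: spray can, 64 mm diameter, 190 mm tall; origin under its centre. Not part of the job; leave it alone.
- carton: closed carton 130 x 100 x 70 mm; origin under its centre. Not part of the job; leave it alone.
- driver: screwdriver lying on the bench, along its x. Not part of the job; leave it alone.

How it is judged:
By the outcome, as a careful person would: the job done as asked, in the order asked, and still so for the second after the job is handed in, with the robot touching nothing.
Of plug0, plug1, plug2, plug3 only 3 to 4 are there at a start; the rules pass over those that are not, and their reading is None.
At some moment in a run one of plug0, plug1, plug2, plug3 may be knocked a few centimetres aside while the robot is not near it.
Once in a run the grip may slacken for a moment while it holds something.
It also fails if it takes over 208 s, if anything falls off the work surface, if the arm or the gripper's body presses on something with over 40 N, if the wrist force passes 120 N, or if a joint passes its speed limit or range.

## Working session

There is one attempt and no reset: what is moved stays moved. The work goes in short steps, Python scripts to look and compute and a tool call to move; the robot and the scene stay as the last step left them, time stands still between calls to the robot, and variables do not carry over. Pictures are saved under pics/ and viewed, about 12 in all and at most 16, crops included, and the job is handed in when it is done.

Besides the shell and the picture viewer there is one more tool, called after "Call:" as name([rows], argument=value, ...), one row to a line, values as JSON. jog_arm: Moves the arm, as the interface text tells. Its arguments: {"type":"object","properties":{"series":{"type":"array","items":{"type":"array"}}},"required":["series"]}

```bash
mkdir -p pics; ls; python3 - <<'E'
from station import *
import cv2
s=sense();print(s['time_s'],s['tcp_pos'],s['ee_rot'],s['wrist_force'],s['gripper_width'])
for n in("side","top","wrist"):
    i=camera_info(n);print(n,i)
    im=capture(n);cv2.imwrite(f"pics/{n}0.png",im[...,::-1])
E
```

```text
pics
0.0 [0.2737024  0.56120502 0.22145363] [[-4.38543520e-01 -8.85684251e-04  8.98709517e-01]
 [-8.98707275e-01 -2.00947855e-03 -4.38544406e-01]
 [ 2.19434937e-03 -9.99997589e-01  8.52729182e-05]] [ 0.11109623  0.51138777 -1.04891129] 1.0030146454682107
side {'fx': 388.9648385476897, 'fy': 388.9648385476897, 'cx': 251.33809023057162, 'cy': 187.8384343068826, 'rvec': array([ 2.16391945, -0.93617584,  0.41101942]), 'tvec': array([-0.35491429,  0.38094865,  1.06676681])}
top {'fx': 413.7526325206576, 'fy': 413.7526325206576, 'cx': 254.56783629811423, 'cy': 189.2641904657098, 'rvec': array([ 2.18468163, -2.19905537,  0.07591952]), 'tvec': array([-0.00564972,  0.54276947,  1.34909228])}
wrist {'fx': 290.4816488934658, 'fy': 290.4816488934658, 'cx': 252.03269211581392, 'cy': 194.96012830934993, 'rvec': array([-1.56732145,  2.50559851,  0.38189502]), 'tvec': array([ 0.62419867, -0.03508548,  0.3924224 ])}
```

View pics/top0.png

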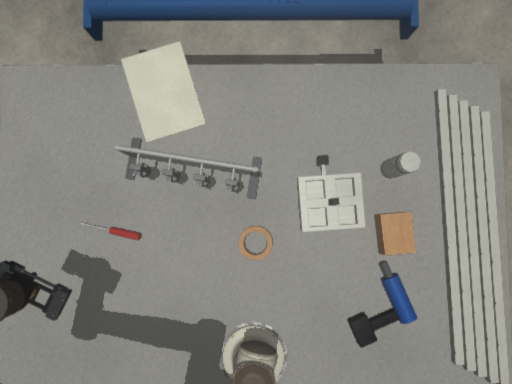

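View pics/side0.png

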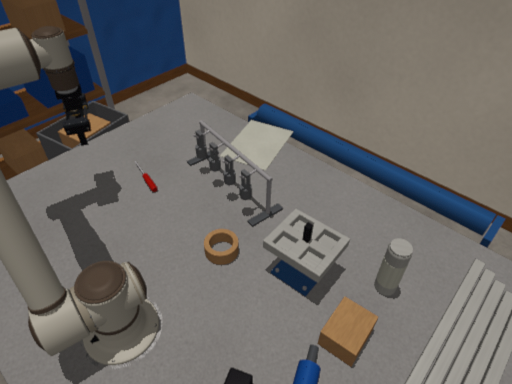

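Top view: rail with four plugs hanging (about (139,170), (171,174), (202,180), (233,183)), head centred near (332,202), pad at (322,160). Side view: post at (308,232). I'll look at enlarged crops next.

```bash
python3 - <<'E'
import cv2,numpy as np
t=cv2.imread('pics/top0.png');s=cv2.imread('pics/side0.png')
R=lambda im,x,y,w,h,k:cv2.resize(im[y:y+h,x:x+w],None,fx=k,fy=k,interpolation=cv2.INTER_CUBIC)
cv2.imwrite('pics/head.png',np.hstack([R(t,290,145,80,100,5),R(s,260,205,100,125,4)]))
cv2.imwrite('pics/rail.png',np.vstack([R(t,110,135,160,70,5)[:,:800],cv2.copyMakeBorder(R(s,180,115,115,110,2.3),0,0,0,800-264,cv2.BORDER_CONSTANT)[:250]]))
E
```

```text
(no output)
```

View pics/head.png

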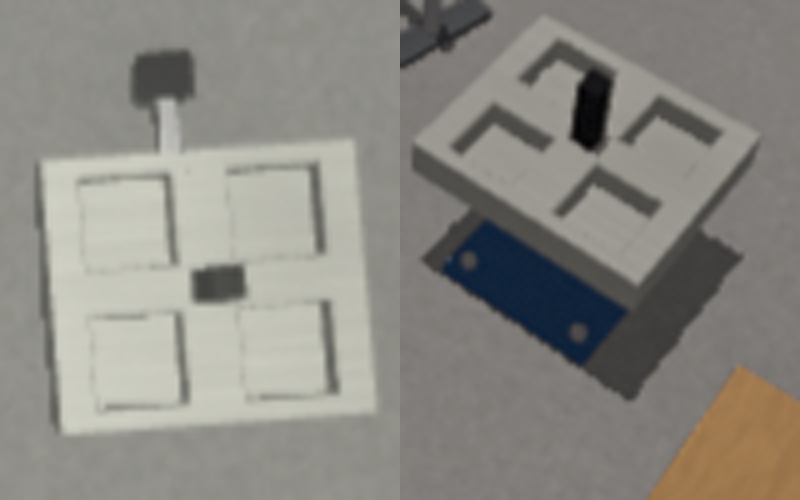

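View pics/rail.png

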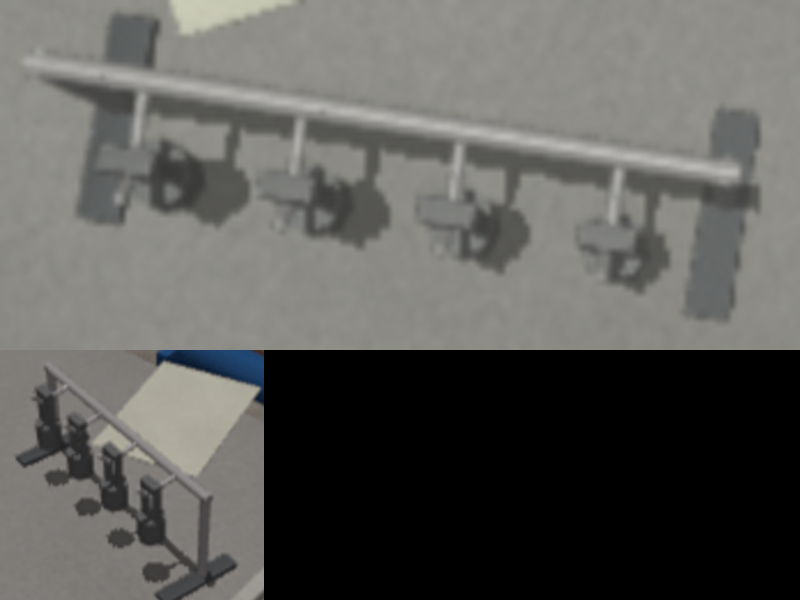

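Head corners are clear in both views: in the top crop (42,160), (353,141), (376,412), (62,433), and in the side crop (542,16), (759,137), (637,285), (413,140). All four plugs are present, with cross bars in the top crop at (128,160), (285,187), (445,213), (605,235).

```bash
cat > h.py <<'E'
from station import *
import cv2,numpy as np
from scipy.optimize import least_squares
def cam(n):
    i=camera_info(n);K=np.array([[i['fx'],0,i['cx']],[0,i['fy'],i['cy']],[0,0,1]])
    return K,np.array(i['rvec']),np.array(i['tvec'])
def proj(n,P,c=None):
    K,r,t=c or cam(n);return cv2.projectPoints(np.float64(P).reshape(-1,3),r,t,K,None)[0][:,0]
def plane(n,px,z,c=None):
    K,r,t=c or cam(n);R=cv2.Rodrigues(r)[0];C=-R.T@t
    d=(R.T@np.linalg.inv(K)@np.c_[np.float64(px).reshape(-1,2),np.ones(len(np.float64(px).reshape(-1,2)))].T).T
    return C+d*((z-C[2])/d[:,2])[:,None]
def crop(p,x,y,k):return (np.float64(p)+.5)/k-.5+[x,y]
def rz(a):return np.array([[np.cos(a),-np.sin(a),0],[np.sin(a),np.cos(a),0],[0,0,1]])
E
python3 - <<'E'
from h import *
T=crop([(42,160),(353,141),(376,412),(62,433)],290,145,5)
S=crop(np.array([(542,16),(759,137),(637,285),(413,140)])-[400,0],260,205,4)
M=np.array([[82.5,95,0],[82.5,-95,0],[-82.5,-95,0],[-82.5,95,0]])/1e3
ct,cs=cam('top'),cam('side')
W=lambda q:M@rz(q[3]).T+q[:3]
f=lambda q:np.r_[(proj(0,W(q),ct)-T).ravel(),(proj(0,W(q),cs)-S).ravel()]
r=least_squares(f,[.5,-.2,.12,0]);q=r.x;print('head',q[:3],np.degrees(q[3]),r.fun.round(1))
u=crop([(218,283)],290,145,5);print('post top',plane('top',u,q[2]+.062))
for o in [(-42,-45),(-42,45),(42,-45),(42,45)]:print(q[:3]+rz(q[3])@np.r_[np.array(o)/1e3,0])
print('pad',plane('top',crop([(162,75)],290,145,5),.053))
X=plane('top',crop([(128,160),(285,187),(445,213),(605,235)],110,135,5),.18);print('plug tops',X)
B=plane('top',crop([(28,62),(740,172)],110,135,5),.170);print('bar',B,np.degrees(np.arctan2(*(B[0]-B[1])[[0,1]])))
print('base',plane('side',[(70,130)],.2))
E
```

```text
head [ 0.495559   -0.23893186  0.13436255] 3.4235369086411316 [-0.3  0.2 -0.1 -0.1 -0.1  0.2 -0.3  0.2  0.6 -0.3  0.4 -0.1  0.   0.
 -0.1  0.4]
post top [[ 0.49561116 -0.23330277  0.19636255]]
[ 0.45632119 -0.28635964  0.13436255]
[ 0.45094671 -0.19652026  0.13436255]
[ 0.54017128 -0.28134346  0.13436255]
[ 0.5347968  -0.19150408  0.13436255]
pad [[ 0.63516711 -0.22768362  0.053     ]]
plug tops [[0.60076135 0.33911995 0.18      ]
 [0.58439012 0.24762861 0.18      ]
 [0.56860608 0.15446829 0.18      ]
 [0.55516961 0.0613704  0.18      ]]
bar [[ 0.66039324  0.40145322  0.17      ]
 [ 0.59268177 -0.01762452  0.17      ]] 9.17810776989438
base [[0.26845102 0.66368891 0.2       ]]
```

```bash
cat >> h.py <<'E'
from scipy.spatial.transform import Rotation as Ro
def go(x,y,z,psi):
    s=sense();R=np.array(s['ee_rot']);a=np.radians(psi)
    D=np.array([[np.sin(a),0,np.cos(a)],[-np.cos(a),0,np.sin(a)],[0,-1,0]])
    print('t',s['time_s'],'tcp',np.round(s['tcp_pos'],4),'F',np.round(s['wrist_force'],1),'w',round(s['gripper_width']*87,1))
    print('turn(tool)',Ro.from_matrix(R.T@D).as_rotvec(degrees=True).round(2),'then shift mm',(D.T@(np.array([x,y,z])-s['tcp_pos'])*1e3).round(1))
E
python3 -c "
from h import *
go(.4955,-.236,.26,3.42)"
```

```text
t 0.15 tcp [0.2738 0.5613 0.2217] F [ 0.8 -0.4  0.2] w 87.1
turn(tool) [ 2.000e-02 -2.943e+01  9.000e-02] then shift mm [809.2 -38.3 173.8]
```

Call:
jog_arm([
  [[0, -0.0128, 0], [0, -9.81, 0], 0.06],
  [[0, -0.0128, 0], [0, -9.81, 0], 0.06],
  [[0, -0.0127, 0], [0, -9.81, 0.09], 0.06],
  [[0.054, 0, 0.0116], [0, 0, 0], 0.06],
  [[0.054, 0, 0.0116], [0, 0, 0], 0.06],
  [[0.054, 0, 0.0116], [0, 0, 0], 0.06],
  [[0.054, 0, 0.0116], [0, 0, 0], 0.06],
  [[0.054, 0, 0.0116], [0, 0, 0], 0.06],
  [[0.054, 0, 0.0116], [0, 0, 0], 0.06],
  [[0.054, 0, 0.0116], [0, 0, 0], 0.06],
])

```text
time_s: 1.4
tcp_pos: [0.3776, 0.1875, 0.2603]
ee_rot: [[0.06, 0.0, 0.998], [-0.998, 0.002, 0.06], [-0.002, -1.0, 0.0]]
wrist_force: [1.2, 0.2, 0.1]
gripper_width: 0.691
```

Call:
jog_arm([
  [[0.054, 0, 0.0116], [0, 0, 0], 0.06],
  [[0.054, 0, 0.0116], [0, 0, 0], 0.06],
  [[0.054, 0, 0.0116], [0, 0, 0], 0.06],
  [[0.054, 0, 0.0116], [0, 0, 0], 0.06],
  [[0.054, 0, 0.0116], [0, 0, 0], 0.06],
  [[0.054, 0, 0.0116], [0, 0, 0], 0.06],
  [[0.054, 0, 0.0116], [0, 0, 0], 0.06],
  [[0.053, 0, 0.0116], [0, 0, 0], 0.06],
  [[0, 0, 0], [0, 0, 0], 0.06],
  [[0, 0, 0], [0, 0, 0], 0.06],
])

```text
time_s: 2.65
tcp_pos: [0.4956, -0.2354, 0.259]
ee_rot: [[0.059, -0.001, 0.998], [-0.998, 0.002, 0.059], [-0.002, -1.0, -0.001]]
wrist_force: [-0.7, 0.5, 0.6]
gripper_width: 0.69
```

```bash
python3 - <<'E'
from h import *
go(.4955,-.236,.26,3.42)
c=cam('wrist');im=capture('wrist');cv2.imwrite('pics/w1.png',im[...,::-1])
q=np.array([.4955,-.238,.1344]);R=rz(np.radians(3.42))
P=[(x*82.5,y*95,0) for x,y in((1,1),(1,-1),(-1,-1),(-1,1))]+[(x*10,y*10,62) for x,y in((1,1),(1,-1),(-1,-1),(-1,1))]
print(proj(0,q+(np.array(P)/1e3)@R.T,c).round(1).tolist())
E
```

```text
t 2.65 tcp [ 0.4956 -0.2354  0.259 ] F [-0.7  0.5  0.6] w 60.0
turn(tool) [ 0.06 -0.03 -0.13] then shift mm [ 0.6 -1.  -0.1]
[[154.4, 104.7], [355.7, 104.8], [339.8, 260.0], [169.2, 259.7], [242.9, 198.1], [267.5, 198.2], [267.1, 220.9], [243.1, 220.9]]
```

View pics/w1.png

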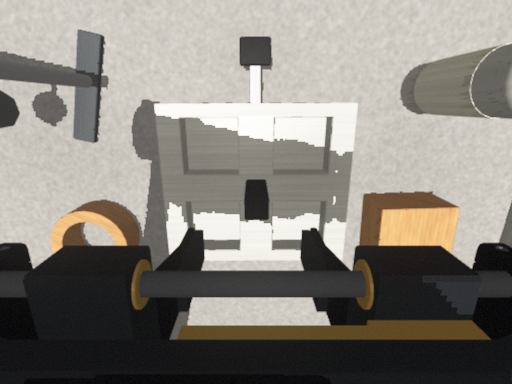

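Wrist view: the head's upper corners are at (155,104) and (356,104), as predicted, and the post is centred at column about 256. So the post is at y ≈ -0.239. Descending to grip it.

Call:
jog_arm([
  [[0.003, 0.03, 0], [0, 0, 0], 0.06],
  [[0, 0.04, 0], [0, 0, 0], 0.06],
  [[0, 0.03, 0], [0, 0, 0], 0.06],
  [[0, 0.002, 0], [0, 0, 0], 0.06],
  [[0, 0, 0], [0, 0, 0], 0.0],
  [[0, 0, 0], [0, 0, 0], 0.0],
  [[0, 0, 0], [0, 0, 0], 0.0],
  [[0, 0, 0], [0, 0, 0], 0.0],
  [[0, 0, 0], [0, 0, 0], 0.0],
  [[0, 0, 0], [0, 0, 0], 0.0],
])

```text
time_s: 3.95
tcp_pos: [0.4963, -0.2386, 0.1579]
ee_rot: [[0.06, 0.0, 0.998], [-0.998, 0.001, 0.06], [-0.001, -1.0, 0.0]]
wrist_force: [-0.3, -1.4, 0.9]
gripper_width: 0.227
```

Call:
jog_arm([
  [[0, -0.004, 0], [0, 0, 0], 0.0],
  [[0, -0.004, 0], [0, 0, 0], 0.0],
  [[0, -0.004, 0], [0, 0, 0], 0.0],
  [[0, -0.004, 0], [0, 0, 0], 0.0],
  [[0, -0.004, 0], [0, 0, 0], 0.0],
  [[0, -0.004, 0], [0, 0, 0], 0.0],
  [[0, -0.004, 0], [0, 0, 0], 0.0],
  [[0, -0.004, 0], [0, 0, 0], 0.0],
  [[0, 0, 0], [0, 0, 0], 0.0],
  [[0, 0, 0], [0, 0, 0], 0.0],
])

```text
time_s: 5.2
tcp_pos: [0.4955, -0.2386, 0.1894]
ee_rot: [[0.06, -0.001, 0.998], [-0.998, 0.001, 0.06], [-0.001, -1.0, -0.001]]
wrist_force: [0.3, -5.7, -6.1]
gripper_width: 0.23
```

```bash
python3 - <<'E'
from h import *
go(.4955,-.239,.189,3.42)
s=capture('side');cv2.imwrite('pics/side1.png',s[...,::-1])
a=cv2.imread('pics/side0.png')
R=lambda im:cv2.resize(im[175:300,255:355],None,fx=4,fy=4,interpolation=cv2.INTER_CUBIC)
cv2.imwrite('pics/s1c.png',np.hstack([R(a),R(s[...,::-1])]))
rr=rz(np.radians(3.42));M=np.array([[82.5,95,0],[82.5,-95,0],[-82.5,-95,0],[-82.5,95,0]])/1e3
for h in(0,.014,.028,.032):print(h,proj('side',M@rr.T+[.4955,-.239,.1344+h]).round(1).tolist())
E
```

```text
t 5.2 tcp [ 0.4955 -0.2386  0.1894] F [ 0.3 -5.7 -6.1] w 20.0
turn(tool) [ 0.08 -0.   -0.08] then shift mm [ 0.4  0.4 -0. ]
0 [[295.7, 208.4], [349.8, 238.7], [318.9, 275.9], [262.8, 240.1]]
0.014 [[296.1, 205.2], [350.7, 235.6], [319.6, 272.8], [262.9, 236.9]]
0.028 [[296.5, 202.0], [351.6, 232.4], [320.2, 269.7], [263.0, 233.7]]
0.032 [[296.6, 201.1], [351.8, 231.5], [320.4, 268.8], [263.0, 232.8]]
```

View pics/s1c.png

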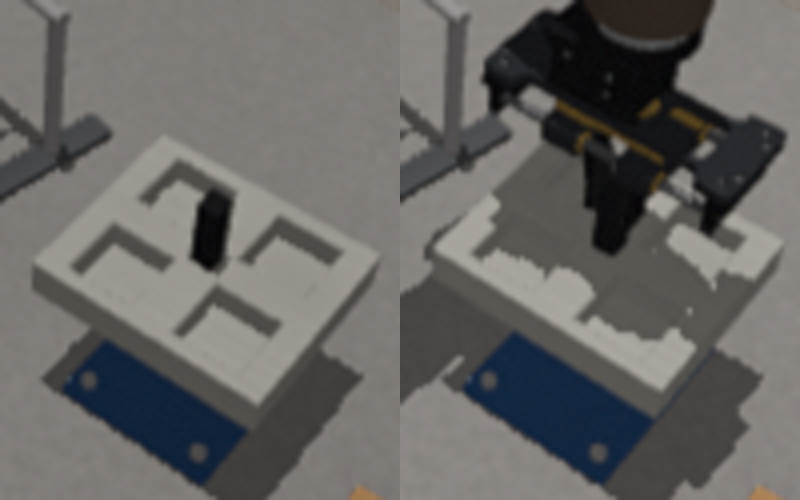

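Corners moved only about 4.2 px, where 28 mm would give 6.4. The post slipped in the grip and the head is at roughly 18 mm. I'll let it settle on its notch, check and regrip.

Call:
jog_arm([
  [[0, 0.004, 0], [0, 0, 0], 0.0],
  [[0, 0, 0], [0, 0, 0], 0.05],
  [[0, 0, 0], [0, 0, 0], 0.05],
  [[0, 0, 0], [0, 0, 0], 0.05],
  [[0, 0, 0], [0, 0, 0], 0.05],
  [[0, 0, 0], [0, 0, 0], 0.05],
])

```text
time_s: 6.0
tcp_pos: [0.4963, -0.2382, 0.1855]
ee_rot: [[0.06, -0.0, 0.998], [-0.998, 0.002, 0.06], [-0.002, -1.0, 0.0]]
wrist_force: [0.2, -0.3, 0.7]
gripper_width: 0.569
```

```bash
cat >> h.py <<'E'
def shift(fa,fb,box):
    """sub-pixel shift of the lower head edge between two side pictures"""
    a,b=[cv2.cvtColor(cv2.imread(f),cv2.COLOR_BGR2GRAY).astype(np.float32) for f in(fa,fb)]
    x0,y0,x1,y1=box;T=a[y0:y1,x0:x1];m=14
    r=cv2.matchTemplate(b[y0-m:y1+m,x0-2:x1+3],T,cv2.TM_CCOEFF_NORMED)
    i=np.unravel_index(r.argmax(),r.shape);c=r[:,i[1]];k=i[0]
    d=(c[k-1]-c[k+1])/(2*(c[k-1]-2*c[k]+c[k+1])) if 0<k<len(c)-1 else 0
    return k+d-m,i[1]-2,r.max()
E
python3 - <<'E'
from h import *
print(np.round(sense()['wrist_force'],1))
s=capture('side');cv2.imwrite('pics/side2.png',s[...,::-1])
for f in('side1','side2'):
  for b in((258,232,275,256),(300,262,328,285)):print(f,shift('pics/side0.png',f'pics/{f}.png',b))
E
```

```text
[ 0.2 -0.3  0.7]
side1 (np.float64(-3.051584780216217), np.int64(0), np.float32(0.6528198))
side1 (np.float64(-2.7768235951662064), np.int64(1), np.float32(0.9811839))
side2 (np.float64(-2.7132641673088074), np.int64(0), np.float32(0.64480746))
side2 (np.float64(-2.6902082562446594), np.int64(0), np.float32(0.9762277))
```

Both edges are about 2.8 px up, so the head is on notch 1 (14 mm → 3.2 px). I'll regrip lower and lift one notch slowly.

Call:
jog_arm([
  [[0, 0.016, 0], [0, 0, 0], 0.05],
  [[0, 0, 0], [0, 0, 0], 0.05],
  [[0, 0, 0], [0, 0, 0], 0.0],
  [[0, 0, 0], [0, 0, 0], 0.0],
  [[0, 0, 0], [0, 0, 0], 0.0],
  [[0, 0, 0], [0, 0, 0], 0.0],
  [[0, 0, 0], [0, 0, 0], 0.0],
  [[0, 0, 0], [0, 0, 0], 0.0],
  [[0, -0.002, 0], [0, 0, 0], 0.0],
  [[0, -0.002, 0], [0, 0, 0], 0.0],
])

```text
time_s: 7.3
tcp_pos: [0.4963, -0.2385, 0.172]
ee_rot: [[0.06, -0.0, 0.998], [-0.998, 0.002, 0.06], [-0.002, -1.0, -0.0]]
wrist_force: [3.0, -5.2, -9.6]
gripper_width: 0.228
```

Call:
jog_arm([
  [[0, -0.002, 0], [0, 0, 0], 0.0],
  [[0, -0.002, 0], [0, 0, 0], 0.0],
  [[0, -0.002, 0], [0, 0, 0], 0.0],
])

```text
time_s: 7.68
tcp_pos: [0.4963, -0.2386, 0.177]
ee_rot: [[0.059, -0.001, 0.998], [-0.998, 0.002, 0.059], [-0.002, -1.0, -0.001]]
wrist_force: [3.6, -5.7, -12.2]
gripper_width: 0.23
```

Call:
jog_arm([
  [[0, -0.002, 0], [0, 0, 0], 0.0],
  [[0, -0.002, 0], [0, 0, 0], 0.0],
  [[0, -0.002, 0], [0, 0, 0], 0.0],
  [[0, -0.002, 0], [0, 0, 0], 0.0],
])

```text
time_s: 8.18
tcp_pos: [0.4963, -0.2385, 0.1855]
ee_rot: [[0.059, -0.001, 0.998], [-0.998, 0.002, 0.059], [-0.002, -1.0, -0.001]]
wrist_force: [2.6, -4.2, -9.5]
gripper_width: 0.229
```

```bash
python3 - <<'E'
from h import *
print(np.round(sense()['tcp_pos'],4),np.round(sense()['wrist_force'],1))
s=capture('side');cv2.imwrite('pics/side3.png',s[...,::-1])
for b in((258,232,275,256),(300,262,328,285)):print(shift('pics/side0.png','pics/side3.png',b),shift('pics/side2.png','pics/side3.png',b))
E
```

```text
[ 0.4963 -0.2385  0.1855] [ 2.6 -4.2 -9.5]
(np.float64(-6.704120069742203), np.int64(0), np.float32(0.6928042)) (np.float64(-3.118283949792385), np.int64(1), np.float32(0.88870335))
(np.float64(-6.09909176081419), np.int64(1), np.float32(0.9826268)) (np.float64(-3.327086478471756), np.int64(1), np.float32(0.990193))
```

Call:
jog_arm([
  [[0, -0.0025, 0], [0, 0, 0], 0.0],
  [[0, 0, 0], [0, 0, 0], 0.0],
  [[0, 0.004, 0], [0, 0, 0], 0.0],
  [[0, 0, 0], [0, 0, 0], 0.0],
])

```text
time_s: 8.72
tcp_pos: [0.4963, -0.2385, 0.1847]
ee_rot: [[0.06, -0.0, 0.998], [-0.998, 0.001, 0.06], [-0.002, -1.0, -0.0]]
wrist_force: [3.3, -5.5, -9.2]
gripper_width: 0.225
```

Call:
jog_arm([
  [[0, 0, 0], [0, 0, 0], 0.05],
  [[0, 0, 0], [0, 0, 0], 0.05],
  [[0, 0, 0], [0, 0, 0], 0.05],
  [[0, -0.04, 0], [0, 0, 0], 0.05],
  [[0, -0.04, 0], [0, 0, 0], 0.05],
  [[0, -0.04, 0], [0, 0, 0], 0.05],
  [[0, 0, 0], [0, 0, 0], 0.06],
])

```text
time_s: 9.6
tcp_pos: [0.4977, -0.2389, 0.3105]
ee_rot: [[0.06, 0.008, 0.998], [-0.998, -0.001, 0.06], [0.001, -1.0, 0.008]]
wrist_force: [0.4, 0.8, -0.6]
gripper_width: 0.623
```

```bash
python3 - <<'E'
from h import *
s=capture('side');cv2.imwrite('pics/side4.png',s[...,::-1])
for b in((258,232,275,256),(300,262,328,285)):print(shift('pics/side0.png','pics/side4.png',b),shift('pics/side2.png','pics/side4.png',b))
s=capture('top');cv2.imwrite('pics/top4.png',s[...,::-1])
R=lambda im,x,y,w,h,k:cv2.resize(im[y:y+h,x:x+w],None,fx=k,fy=k,interpolation=cv2.INTER_CUBIC)
cv2.imwrite('pics/r4.png',np.vstack([R(s[...,::-1],110,135,160,70,5),np.hstack([R(cv2.imread('pics/side4.png'),255,190,100,100,2.5),R(cv2.imread('pics/side4.png'),180,115,115,100,2.5)[:,:288],np.zeros((250,262,3),np.uint8)])]))
go(.5552-.0,.0614,.28,-9.2)
E
```

```text
(np.float64(-6.2862705290317535), np.int64(0), np.float32(0.7252026)) (np.float64(-2.956966046243906), np.int64(1), np.float32(0.85039186))
(np.float64(-5.649955451488495), np.int64(1), np.float32(0.974043)) (np.float64(-2.9715602323412895), np.int64(1), np.float32(0.9921497))
t 9.7 tcp [ 0.496  -0.2381  0.3063] F [ 0.1  0.6 -1.5] w 57.8
turn(tool) [-0.04 12.63 -0.13] then shift mm [-305.1   26.3   10.6]
```

View pics/r4.png

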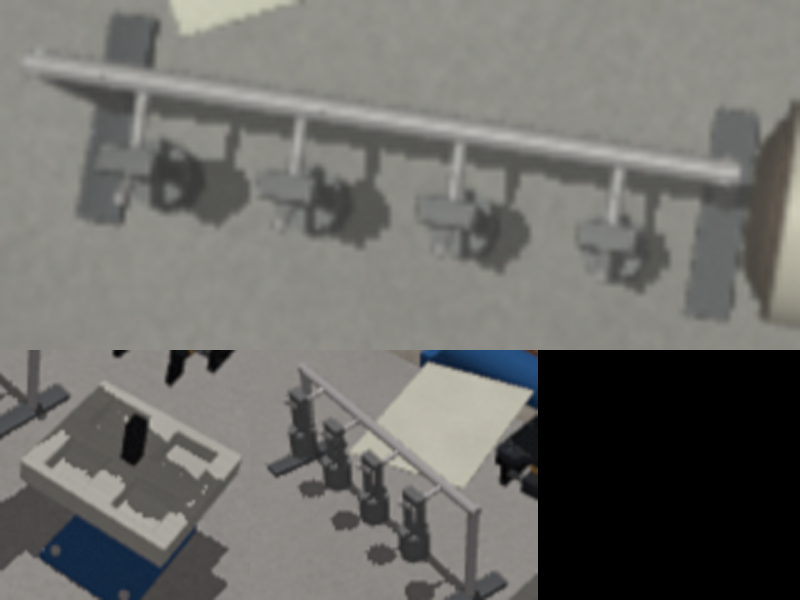

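Head's at notch 2, with edge shifts of -6.3 and -5.6 px. All four plugs still hang as before. Going to the nearest plug.

Call:
jog_arm([
  [[0, 0, 0], [0, 6.3, 0], 0.06],
  [[0, 0, 0], [0, 6.3, -0.13], 0.06],
  [[-0.0506, 0, 0.0017], [0, 0, 0], 0.06],
  [[-0.0506, 0, 0.0017], [0, 0, 0], 0.06],
  [[-0.0506, 0, 0.0017], [0, 0, 0], 0.06],
  [[-0.0506, 0, 0.0017], [0, 0, 0], 0.06],
  [[-0.0506, 0.03, 0.0017], [0, 0, 0], 0.06],
  [[-0.0506, 0.03, 0.0017], [0, 0, 0], 0.06],
  [[0, 0.026, 0], [0, 0, 0], 0.06],
  [[0, 0, 0], [0, 0, 0], 0.06],
])

```text
time_s: 10.95
tcp_pos: [0.5525, 0.0596, 0.2164]
ee_rot: [[-0.159, -0.008, 0.987], [-0.987, -0.003, -0.159], [0.004, -1.0, -0.007]]
wrist_force: [0.0, -0.3, 0.5]
gripper_width: 0.687
```

```bash
python3 - <<'E'
from h import *
go(.5544,.060,.136,-9.2)
c=cam('wrist');im=capture('wrist');cv2.imwrite('pics/w2.png',im[...,::-1])
R=rz(np.radians(-9.2))
for p in((.5544,.06),(.5696,.1537)):print(proj(0,np.array([*p,0])+(np.array([(8,17,180),(8,-17,180),(-8,-17,180),(-8,17,180)])/1e3)@R.T,c).round(0).tolist())
E
```

```text
t 10.95 tcp [0.5525 0.0596 0.2164] F [ 0.  -0.3  0.5] w 59.8
turn(tool) [0.43 0.08 0.25] then shift mm [-0.7 80.4  1.8]
[[227.0, 209.0], [274.0, 209.0], [273.0, 229.0], [228.0, 229.0]]
[[97.0, 209.0], [144.0, 209.0], [146.0, 229.0], [100.0, 229.0]]
```

View pics/w2.png

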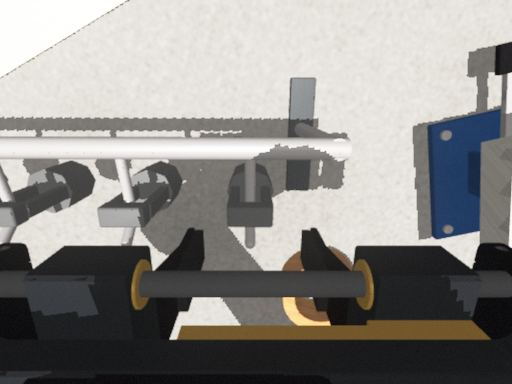

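The nearest plug's cross bar covers columns 228–273, rows 207–226. That matches the prediction to about 2 px, so I add 1.5 mm forward. Descending and gripping.

Call:
jog_arm([
  [[-0.0007, 0.02, 0.003], [0.4, 0, 0.25], 0.06],
  [[0, 0.03, 0], [0, 0, 0], 0.06],
  [[0, 0.03, 0], [0, 0, 0], 0.06],
  [[0, 0, 0], [0, 0, 0], 0.06],
  [[0, 0, 0], [0, 0, 0], 0.0],
  [[0, 0, 0], [0, 0, 0], 0.0],
  [[0, 0, 0], [0, 0, 0], 0.0],
  [[0, 0, 0], [0, 0, 0], 0.0],
  [[0, 0, 0], [0, 0, 0], 0.0],
])

```text
time_s: 12.12
tcp_pos: [0.5587, 0.06, 0.1408]
ee_rot: [[-0.159, 0.009, 0.987], [-0.987, 0.003, -0.159], [-0.004, -1.0, 0.008]]
wrist_force: [-1.1, -0.5, 4.9]
gripper_width: 0.41
```

Call:
jog_arm([
  [[0, -0.009, 0], [0, 0, 0], 0.0],
  [[0, -0.009, 0], [-0.4, 0, -0.25], 0.0],
  [[0, -0.009, 0], [0, 0, 0], 0.0],
  [[0, 0, 0], [0, 0, 0], 0.0],
])

```text
time_s: 12.62
tcp_pos: [0.5586, 0.0601, 0.1678]
ee_rot: [[-0.159, 0.002, 0.987], [-0.987, 0.0, -0.159], [-0.0, -1.0, 0.002]]
wrist_force: [0.3, 0.2, -0.5]
gripper_width: 0.405
```

```bash
python3 - <<'E'
from h import *
go(.4512,-.1971,.28,3.42)
s=capture('side');cv2.imwrite('pics/side5.png',s[...,::-1])
cv2.imwrite('pics/s5.png',cv2.resize(s[80:260,160:400,::-1],None,fx=3,fy=3,interpolation=cv2.INTER_CUBIC))
E
```

```text
t 12.625 tcp [0.5586 0.0601 0.1678] F [ 0.3  0.2 -0.5] w 35.3
turn(tool) [-1.000e-01 -1.259e+01 -1.000e-02] then shift mm [ 250.3 -112.2 -122.5]
```

View pics/s5.png

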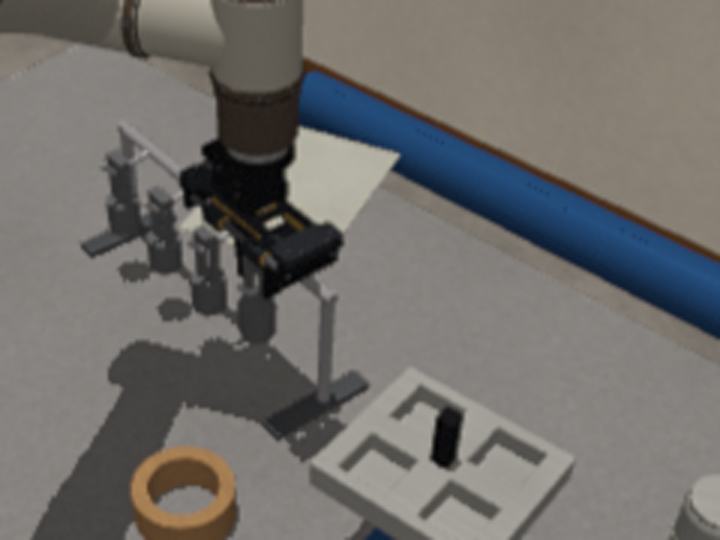

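Plug is held and lifted clear of its hook (opening 35.3 mm). Backing off the hook, up and over to well 2.

Call:
jog_arm([
  [[0, 0, -0.02], [0, 0, 0], 0.0],
  [[0, 0, -0.02], [0, 0, 0], 0.0],
  [[0, 0, -0.02], [0, 0, 0], 0.0],
  [[0, -0.03, 0], [0, 0, 0], 0.0],
  [[0, -0.04, 0], [0, 0, 0], 0.0],
  [[0, -0.04, 0], [0, -6.3, 0], 0.0],
  [[0, -0.032, 0], [0, -6.3, 0], 0.0],
  [[0.03, 0, 0], [0, 0, 0], 0.0],
  [[0.04, 0, 0], [0, 0, 0], 0.0],
  [[0.04, 0, 0], [0, 0, 0], 0.0],
])

```text
time_s: 13.92
tcp_pos: [0.5051, -0.0412, 0.3086]
ee_rot: [[0.061, -0.001, 0.998], [-0.998, -0.001, 0.061], [0.0, -1.0, -0.001]]
wrist_force: [0.2, 0.1, -1.2]
gripper_width: 0.408
```

Call:
jog_arm([
  [[0.04, 0, 0], [0, 0, 0], 0.0],
  [[0.04, 0, 0], [0, 0, 0], 0.0],
  [[0.04, 0, 0.01], [0, 0, 0], 0.0],
  [[0.04, 0, 0.01], [0, 0, 0], 0.0],
  [[0.04, 0, 0.002], [0, 0, 0], 0.0],
  [[0.03, 0, 0], [0, 0, 0], 0.0],
  [[0.013, 0, 0], [0, 0, 0], 0.0],
  [[0, 0, 0], [0, 0, 0], 0.0],
  [[0, 0, 0], [0, 0, 0], 0.0],
])

```text
time_s: 15.05
tcp_pos: [0.5419, -0.2806, 0.3092]
ee_rot: [[0.061, -0.0, 0.998], [-0.998, -0.0, 0.061], [0.0, -1.0, -0.0]]
wrist_force: [-0.8, 0.3, -0.8]
gripper_width: 0.415
```

```bash
python3 - <<'E'
from h import *
go(.542,-.281,.212,3.42)
s=capture('side');w=capture('wrist')
cv2.imwrite('pics/c6.png',np.hstack([cv2.resize(s[140:300,240:360,::-1],None,fx=2.4,fy=2.4,interpolation=cv2.INTER_CUBIC),w[...,::-1]]))
E
```

```text
t 15.05 tcp [ 0.5419 -0.2806  0.3092] F [-0.8  0.3 -0.8] w 36.1
turn(tool) [0.02 0.06 0.02] then shift mm [ 0.4 97.2  0.1]
```

View pics/c6.png

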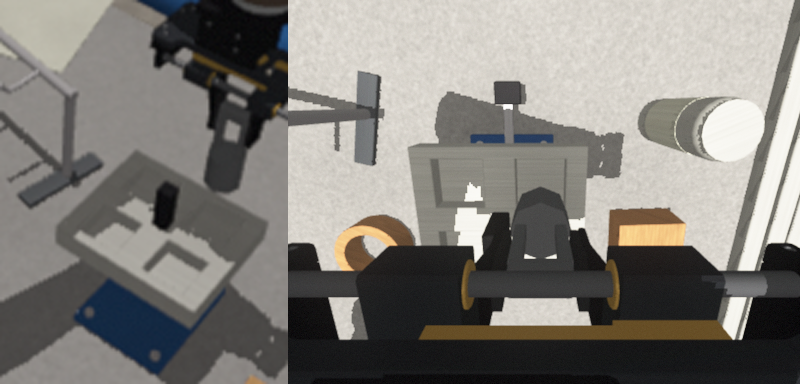

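The plug hangs upright over well 2, with its foot clear of the head. Lowering.

Call:
jog_arm([
  [[0, 0.03, 0], [0, 0, 0], 0.0],
  [[0, 0.03, 0], [0, 0, 0], 0.0],
  [[0, 0.018, 0], [0, 0, 0], 0.0],
  [[0, 0.006, 0], [0, 0, 0], 0.0],
  [[0, 0.006, 0], [0, 0, 0], 0.0],
  [[0, 0.006, 0], [0, 0, 0], 0.0],
  [[0, 0, 0], [0, 0, 0], 0.0],
])

```text
time_s: 16.02
tcp_pos: [0.5418, -0.2815, 0.213]
ee_rot: [[0.06, -0.0, 0.998], [-0.998, -0.001, 0.06], [0.001, -1.0, -0.0]]
wrist_force: [-0.6, 0.8, -0.7]
gripper_width: 0.408
```

Call:
jog_arm([
  [[0, 0.002, 0], [0, 0, 0], 0.0],
  [[0, 0.0015, 0], [0, 0, 0], 0.0],
  [[0, 0, 0], [0, 0, 0], 0.0],
])

```text
time_s: 16.4
tcp_pos: [0.5423, -0.2818, 0.2118]
ee_rot: [[0.06, 0.002, 0.998], [-0.998, -0.002, 0.06], [0.002, -1.0, 0.002]]
wrist_force: [-1.5, 2.1, 6.3]
gripper_width: 0.412
```

Contact at TCP z 0.212, so the foot is on the well floor. Releasing, then on to the next plug.

Call:
jog_arm([
  [[0, 0, 0], [0, 0, 0], 0.055],
  [[0, 0, 0], [0, 0, 0], 0.055],
  [[0, 0, 0], [0, 0, 0], 0.055],
  [[0, -0.03, 0], [0, 0, 0], 0.055],
  [[0, -0.04, 0], [0, 0, 0], 0.055],
  [[0, -0.03, 0], [0, 0, 0], 0.055],
  [[0, 0, 0], [0, 6.3, 0], 0.06],
  [[0, 0, 0], [0, 6.32, 0], 0.06],
  [[-0.0482, 0, -0.0046], [0, 0, 0], 0.06],
])

```text
time_s: 17.52
tcp_pos: [0.5449, -0.2346, 0.3086]
ee_rot: [[-0.165, -0.001, 0.986], [-0.986, -0.001, -0.165], [0.001, -1.0, -0.001]]
wrist_force: [0.4, 1.8, 0.4]
gripper_width: 0.685
```

Call:
jog_arm([
  [[-0.0482, 0, -0.0046], [0, 0, 0], 0.06],
  [[-0.0482, 0, -0.0046], [0, 0, 0], 0.06],
  [[-0.0482, 0, -0.0046], [0, 0, 0], 0.06],
  [[-0.0482, 0, -0.0046], [0, 0, 0], 0.06],
  [[-0.0482, 0, -0.0046], [0, 0, 0], 0.06],
  [[-0.0482, 0, -0.0046], [0, 0, 0], 0.06],
  [[-0.0482, 0.02, -0.0046], [0, 0, 0], 0.06],
  [[-0.0482, 0.04, -0.0046], [0, 0, 0], 0.06],
  [[0, 0.03, 0], [0, 0, 0], 0.06],
  [[0, 0, 0], [0, 0, 0], 0.06],
])

```text
time_s: 18.77
tcp_pos: [0.5688, 0.1529, 0.2166]
ee_rot: [[-0.159, -0.006, 0.987], [-0.987, -0.004, -0.159], [0.005, -1.0, -0.005]]
wrist_force: [0.3, -0.2, -0.1]
gripper_width: 0.688
```

Call:
jog_arm([
  [[0, 0, 0], [0, 0, 0], 0.06],
])

```text
time_s: 18.9
tcp_pos: [0.5713, 0.1528, 0.221]
ee_rot: [[-0.16, 0.002, 0.987], [-0.987, -0.0, -0.16], [-0.0, -1.0, 0.002]]
wrist_force: [1.1, -0.2, 0.3]
gripper_width: 0.691
```

```bash
python3 - <<'E'
from h import *
go(.5711,.1537,.139,-9.2)
c=cam('wrist');w=capture('wrist');t=capture('top')[...,::-1]
R=rz(np.radians(-9.2))
for p in((.5711,.1537),):print(proj(0,np.array([*p,0])+(np.array([(8,17,180),(8,-17,180),(-8,-17,180),(-8,17,180)])/1e3)@R.T,c).round(0).tolist())
cv2.imwrite('pics/c7.png',np.hstack([cv2.resize(t[140:260,290:370],None,fx=3.2,fy=3.2,interpolation=cv2.INTER_CUBIC),w[...,::-1]]))
E
```

```text
t 18.9 tcp [0.5713 0.1528 0.221 ] F [ 1.1 -0.2  0.3] w 60.1
turn(tool) [-0.13 -0.01 -0.  ] then shift mm [-0.8 82.  -0.3]
[[228.0, 210.0], [274.0, 210.0], [273.0, 230.0], [229.0, 230.0]]
```

View pics/c7.png

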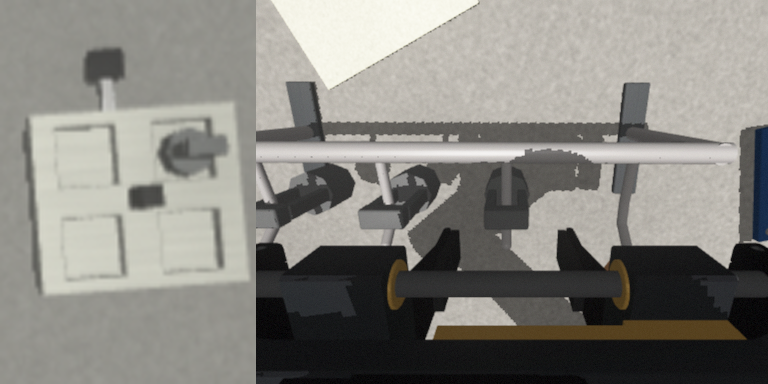

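The first plug stands in well 2. The next cross bar is at columns 228–273, rows 208–229, as predicted. Descend and grip.

Call:
jog_arm([
  [[0, 0.022, 0], [0, 0, 0], 0.06],
  [[0, 0.03, 0], [0, 0, 0], 0.06],
  [[0, 0.03, 0], [0, 0, 0], 0.06],
  [[0, 0, 0], [0, 0, 0], 0.06],
  [[0, 0, 0], [0, 0, 0], 0.0],
  [[0, 0, 0], [0, 0, 0], 0.0],
  [[0, 0, 0], [0, 0, 0], 0.0],
  [[0, 0, 0], [0, 0, 0], 0.0],
  [[0, 0, 0], [0, 0, 0], 0.0],
])

```text
time_s: 20.12
tcp_pos: [0.5708, 0.1532, 0.1385]
ee_rot: [[-0.159, 0.002, 0.987], [-0.987, -0.0, -0.159], [-0.0, -1.0, 0.002]]
wrist_force: [-0.3, 0.0, 4.8]
gripper_width: 0.412
```

Call:
jog_arm([
  [[0, -0.009, 0], [0, 0, 0], 0.0],
  [[0, -0.009, 0], [0, 0, 0], 0.0],
  [[0, -0.009, 0], [0, 0, 0], 0.0],
  [[0, 0, 0], [0, 0, 0], 0.0],
])

```text
time_s: 20.62
tcp_pos: [0.5708, 0.1532, 0.1656]
ee_rot: [[-0.16, 0.002, 0.987], [-0.987, 0.0, -0.16], [-0.001, -1.0, 0.002]]
wrist_force: [0.3, 0.4, -0.6]
gripper_width: 0.413
```

Call:
jog_arm([
  [[0, 0, -0.02], [0, 0, 0], 0.0],
  [[0, 0, -0.02], [0, 0, 0], 0.0],
  [[0, 0, -0.02], [0, 0, 0], 0.0],
  [[0, -0.03, 0], [0, 0, 0], 0.0],
  [[0, -0.04, 0], [0, 0, 0], 0.0],
  [[0, -0.04, 0], [0, -6.3, 0], 0.0],
  [[0, -0.034, 0], [0, -6.32, 0], 0.0],
  [[0.0445, 0, -0.0082], [0, 0, 0], 0.0],
  [[0.0445, 0, -0.0082], [0, 0, 0], 0.0],
  [[0.0445, 0, -0.0082], [0, 0, 0], 0.0],
])

```text
time_s: 21.88
tcp_pos: [0.4939, 0.0267, 0.3084]
ee_rot: [[0.06, -0.001, 0.998], [-0.998, -0.001, 0.06], [0.001, -1.0, -0.001]]
wrist_force: [0.5, 1.0, -1.1]
gripper_width: 0.411
```

Call:
jog_arm([
  [[0.0445, 0, -0.0082], [0, 0, 0], 0.0],
  [[0.0445, 0, -0.0082], [0, 0, 0], 0.0],
  [[0.0445, 0, -0.0082], [0, 0, 0], 0.0],
  [[0.0445, 0, -0.0082], [0, 0, 0], 0.0],
  [[0.0445, 0, -0.0082], [0, 0, 0], 0.0],
  [[0.0445, 0, -0.0082], [0, 0, 0], 0.0],
  [[0.0445, 0, -0.0082], [0, 0, 0], 0.0],
  [[0, 0, 0], [0, 0, 0], 0.0],
  [[0, 0, 0], [0, 0, 0], 0.0],
])

```text
time_s: 23.0
tcp_pos: [0.4556, -0.2862, 0.3084]
ee_rot: [[0.059, -0.001, 0.998], [-0.998, 0.0, 0.059], [-0.0, -1.0, -0.001]]
wrist_force: [0.7, 0.9, -1.4]
gripper_width: 0.413
```

```bash
python3 - <<'E'
from h import *
go(.4563,-.2864,.212,3.42)
s=capture('side');w=capture('wrist')
cv2.imwrite('pics/c8.png',np.hstack([cv2.resize(s[140:300,240:360,::-1],None,fx=2.4,fy=2.4,interpolation=cv2.INTER_CUBIC),w[...,::-1]]))
E
```

```text
t 23.0 tcp [ 0.4556 -0.2862  0.3084] F [ 0.7  0.9 -1.4] w 35.9
turn(tool) [ 0.06 -0.02 -0.01] then shift mm [ 0.2 96.4  0.7]
```

View pics/c8.png

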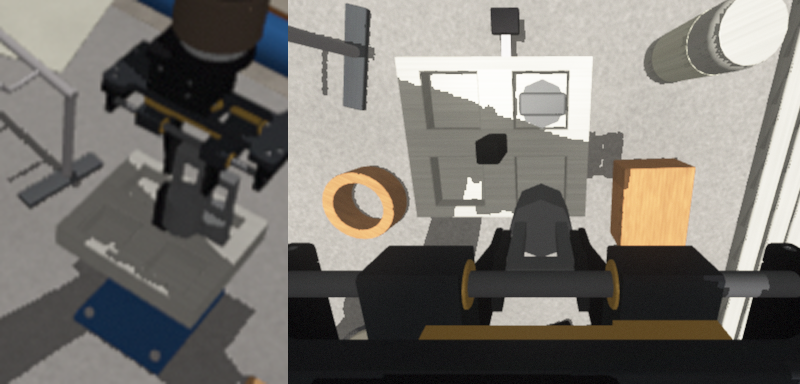

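Plug 1 stands centred in well 2 (wrist view near (543,103)), and the second plug is held upright above well 0. Lowering until contact.

Call:
jog_arm([
  [[0, 0.03, 0.0007], [0, 0, 0], 0.0],
  [[0, 0.03, 0], [0, 0, 0], 0.0],
  [[0, 0.018, 0], [0, 0, 0], 0.0],
  [[0, 0.006, 0], [0, 0, 0], 0.0],
  [[0, 0.006, 0], [0, 0, 0], 0.0],
  [[0, 0.005, 0], [0, 0, 0], 0.0],
  [[0, 0.002, 0], [0, 0, 0], 0.0],
  [[0, 0, 0], [0, 0, 0], 0.0],
])

```text
time_s: 24.1
tcp_pos: [0.4566, -0.2865, 0.212]
ee_rot: [[0.06, 0.0, 0.998], [-0.998, -0.001, 0.06], [0.001, -1.0, 0.0]]
wrist_force: [-1.1, 0.9, -0.6]
gripper_width: 0.41
```

Call:
jog_arm([
  [[0, 0.002, 0], [0, 0, 0], 0.0],
  [[0, 0.0005, 0], [0, 0, 0], 0.0],
  [[0, 0, 0], [0, 0, 0], 0.055],
  [[0, 0, 0], [0, 0, 0], 0.055],
  [[0, 0, 0], [0, 0, 0], 0.055],
  [[0, -0.03, 0], [0, 0, 0], 0.055],
  [[0, -0.04, 0], [0, 0, 0], 0.055],
  [[0, -0.032, 0], [0, 0, 0], 0.055],
  [[0, 0, 0], [0, 6.3, 0], 0.06],
  [[0, 0, 0], [0, 6.32, 0], 0.06],
])

```text
time_s: 25.35
tcp_pos: [0.4567, -0.2864, 0.3119]
ee_rot: [[-0.163, 0.001, 0.987], [-0.987, -0.001, -0.163], [0.001, -1.0, 0.001]]
wrist_force: [0.2, -1.3, -0.3]
gripper_width: 0.676
```

Call:
jog_arm([
  [[-0.0498, 0, 0.0039], [0, 0, 0], 0.06],
  [[-0.0498, 0, 0.0039], [0, 0, 0], 0.06],
  [[-0.0498, 0, 0.0039], [0, 0, 0], 0.06],
  [[-0.0498, 0, 0.0039], [0, 0, 0], 0.06],
  [[-0.0498, 0, 0.0039], [0, 0, 0], 0.06],
  [[-0.0498, 0, 0.0039], [0, 0, 0], 0.06],
  [[-0.0498, 0, 0.0039], [0, 0, 0], 0.06],
  [[-0.0498, 0, 0.0039], [0, 0, 0], 0.06],
  [[-0.0498, 0, 0.0039], [0, 0, 0], 0.06],
  [[-0.0498, 0.02, 0.0039], [0, 0, 0], 0.06],
])

```text
time_s: 26.6
tcp_pos: [0.5757, 0.201, 0.2927]
ee_rot: [[-0.159, 0.004, 0.987], [-0.987, 0.001, -0.159], [-0.002, -1.0, 0.004]]
wrist_force: [1.4, -0.1, 0.4]
gripper_width: 0.687
```

Call:
jog_arm([
  [[-0.05, 0.04, 0.0038], [0, 0, 0], 0.06],
  [[0, 0.03, 0], [0, 0, 0], 0.06],
  [[0, 0, 0], [0, 0, 0], 0.06],
  [[0, 0, 0], [0, 0, 0], 0.06],
])

```text
time_s: 27.1
tcp_pos: [0.5869, 0.2463, 0.2237]
ee_rot: [[-0.16, 0.002, 0.987], [-0.987, 0.0, -0.16], [-0.0, -1.0, 0.002]]
wrist_force: [-0.5, -0.9, 0.2]
gripper_width: 0.69
```

```bash
python3 - <<'E'
from h import *
go(.5863,.2475,.139,-9.2)
c=cam('wrist');w=capture('wrist');t=capture('top')[...,::-1]
R=rz(np.radians(-9.2))
for p in((.5863,.2475),):print(proj(0,np.array([*p,0])+(np.array([(8,17,180),(8,-17,180),(-8,-17,180),(-8,17,180)])/1e3)@R.T,c).round(0).tolist())
cv2.imwrite('pics/c9.png',np.hstack([cv2.resize(t[140:260,290:370],None,fx=3.2,fy=3.2,interpolation=cv2.INTER_CUBIC),w[...,::-1]]))
E
```

```text
t 27.1 tcp [0.5869 0.2463 0.2237] F [-0.5 -0.9  0.2] w 60.0
turn(tool) [-0.14  0.   -0.02] then shift mm [-1.1 84.7 -0.8]
[[228.0, 209.0], [273.0, 209.0], [273.0, 229.0], [229.0, 229.0]]
```

View pics/c9.png

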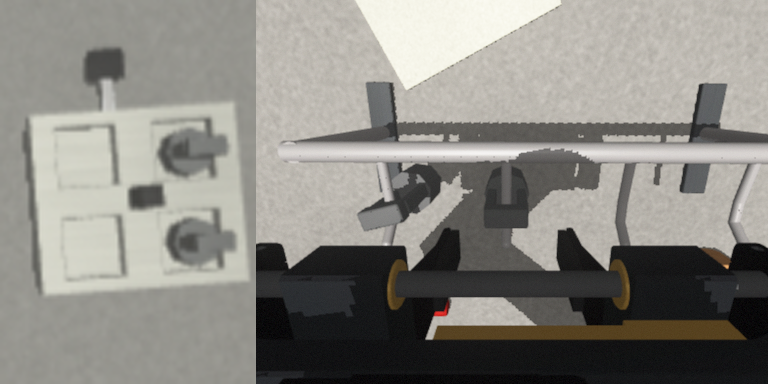

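Both plugs are seated. The third cross bar is at columns 228–272 as predicted; the fourth plug's cross bar, at about (390,205), looks turned on its hook, so I'll check it when I get there. Taking the third.

Call:
jog_arm([
  [[-0.001, 0.024, -0.0008], [0, 0, 0], 0.06],
  [[0, 0.03, 0], [0, 0, 0], 0.06],
  [[0, 0.03, 0], [0, 0, 0], 0.06],
  [[0, 0, 0], [0, 0, 0], 0.06],
  [[0, 0, 0], [0, 0, 0], 0.0],
  [[0, 0, 0], [0, 0, 0], 0.0],
  [[0, 0, 0], [0, 0, 0], 0.0],
  [[0, 0, 0], [0, 0, 0], 0.0],
  [[0, 0, 0], [0, 0, 0], 0.0],
])

```text
time_s: 28.32
tcp_pos: [0.5858, 0.2477, 0.139]
ee_rot: [[-0.159, 0.001, 0.987], [-0.987, -0.0, -0.159], [-0.0, -1.0, 0.001]]
wrist_force: [-0.9, -0.5, 4.7]
gripper_width: 0.41
```

Call:
jog_arm([
  [[0, -0.009, 0], [0, 0, 0], 0.0],
  [[0, -0.009, 0], [0, 0, 0], 0.0],
  [[0, -0.009, 0], [0, 0, 0], 0.0],
  [[0, 0, 0], [0, 0, 0], 0.0],
])

```text
time_s: 28.82
tcp_pos: [0.5858, 0.2478, 0.1661]
ee_rot: [[-0.16, 0.001, 0.987], [-0.987, 0.0, -0.16], [-0.001, -1.0, 0.001]]
wrist_force: [-0.0, -0.1, -1.2]
gripper_width: 0.409
```

Call:
jog_arm([
  [[0, 0, -0.02], [0, 0, 0], 0.0],
  [[0, 0, -0.02], [0, 0, 0], 0.0],
  [[0, 0, -0.02], [0, 0, 0], 0.0],
  [[0, -0.03, 0], [0, 0, 0], 0.0],
  [[0, -0.04, 0], [0, 0, 0], 0.0],
  [[0, -0.04, 0], [0, -6.3, 0], 0.0],
  [[0, -0.034, 0], [0, -6.32, 0], 0.0],
  [[0.0449, 0, -0.0019], [0, 0, 0], 0.0],
  [[0.0449, 0, -0.0019], [0, 0, 0], 0.0],
  [[0.0449, 0, -0.0019], [0, 0, 0], 0.0],
])

```text
time_s: 30.08
tcp_pos: [0.5281, 0.1211, 0.3088]
ee_rot: [[0.06, -0.001, 0.998], [-0.998, -0.001, 0.06], [0.001, -1.0, -0.001]]
wrist_force: [-0.2, -0.1, -1.0]
gripper_width: 0.416
```

Call:
jog_arm([
  [[0.0449, 0, -0.0019], [0, 0, 0], 0.0],
  [[0.0449, 0, -0.0019], [0, 0, 0], 0.0],
  [[0.0449, 0, -0.0019], [0, 0, 0], 0.0],
  [[0.0449, 0, -0.0019], [0, 0, 0], 0.0],
  [[0.0449, 0, -0.0019], [0, 0, 0], 0.0],
  [[0.0449, 0, -0.0019], [0, 0, 0], 0.0],
  [[0.0449, 0, -0.0019], [0, 0, 0], 0.0],
  [[0, 0, 0], [0, 0, 0], 0.0],
  [[0, 0, 0], [0, 0, 0], 0.0],
])

```text
time_s: 31.2
tcp_pos: [0.5338, -0.1919, 0.3089]
ee_rot: [[0.059, -0.001, 0.998], [-0.998, -0.0, 0.059], [0.0, -1.0, -0.001]]
wrist_force: [-0.2, 0.1, -1.0]
gripper_width: 0.41
```

```bash
python3 - <<'E'
from h import *
go(.5347,-.1916,.212,3.42)
E
```

```text
t 31.2 tcp [ 0.5338 -0.1919  0.3089] F [-0.2  0.1 -1. ] w 35.7
turn(tool) [ 0.05 -0.02  0.01] then shift mm [-0.3 96.9  0.9]
```

Call:
jog_arm([
  [[0, 0.03, 0.0009], [0, 0, 0], 0.0],
  [[0, 0.03, 0], [0, 0, 0], 0.0],
  [[0, 0.018, 0], [0, 0, 0], 0.0],
  [[0, 0.006, 0], [0, 0, 0], 0.0],
  [[0, 0.006, 0], [0, 0, 0], 0.0],
  [[0, 0.006, 0], [0, 0, 0], 0.0],
  [[0, 0.002, 0], [0, 0, 0], 0.0],
  [[0, 0.001, 0], [0, 0, 0], 0.0],
  [[0, 0, 0], [0, 0, 0], 0.0],
])

```text
time_s: 32.33
tcp_pos: [0.535, -0.1922, 0.2105]
ee_rot: [[0.06, 0.0, 0.998], [-0.998, -0.001, 0.06], [0.001, -1.0, 0.0]]
wrist_force: [1.5, 0.8, -0.4]
gripper_width: 0.411
```

Call:
jog_arm([
  [[0, 0.0005, 0], [0, 0, 0], 0.0],
  [[0, 0, 0], [0, 0, 0], 0.055],
  [[0, 0, 0], [0, 0, 0], 0.055],
  [[0, 0, 0], [0, 0, 0], 0.055],
  [[0, -0.03, 0], [0, 0, 0], 0.055],
  [[0, -0.04, 0], [0, 0, 0], 0.055],
  [[0, -0.03, 0], [0, 0, 0], 0.055],
  [[0, 0, 0], [0, 6.3, 0], 0.06],
  [[0, 0, 0], [0, 6.32, 0], 0.06],
])

```text
time_s: 33.45
tcp_pos: [0.535, -0.1921, 0.3104]
ee_rot: [[-0.163, 0.001, 0.987], [-0.987, -0.001, -0.163], [0.0, -1.0, 0.001]]
wrist_force: [0.2, 0.4, 0.1]
gripper_width: 0.682
```

Call:
jog_arm([
  [[-0.0488, 0, -0.0018], [0, 0, 0], 0.06],
  [[-0.0488, 0, -0.0018], [0, 0, 0], 0.06],
  [[-0.0488, 0, -0.0018], [0, 0, 0], 0.06],
  [[-0.0488, 0, -0.0018], [0, 0, 0], 0.06],
  [[-0.0488, 0, -0.0018], [0, 0, 0], 0.06],
  [[-0.0488, 0, -0.0018], [0, 0, 0], 0.06],
  [[-0.0488, 0, -0.0018], [0, 0, 0], 0.06],
  [[-0.0488, 0, -0.0018], [0, 0, 0], 0.06],
  [[-0.0488, 0, -0.0018], [0, 0, 0], 0.06],
  [[-0.0488, 0, -0.0018], [0, 0, 0], 0.06],
])

```text
time_s: 34.7
tcp_pos: [0.5952, 0.2941, 0.3095]
ee_rot: [[-0.16, 0.0, 0.987], [-0.987, -0.001, -0.16], [0.001, -1.0, 0.0]]
wrist_force: [0.0, -0.5, -0.0]
gripper_width: 0.69
```

Call:
jog_arm([
  [[-0.049, 0.02, -0.0016], [0, 0, 0], 0.06],
  [[0, 0.03, 0], [0, 0, 0], 0.06],
  [[0, 0, 0], [0, 0, 0], 0.06],
  [[0, 0, 0], [0, 0, 0], 0.06],
])

```text
time_s: 35.2
tcp_pos: [0.6021, 0.3409, 0.261]
ee_rot: [[-0.16, 0.002, 0.987], [-0.987, -0.0, -0.16], [-0.0, -1.0, 0.002]]
wrist_force: [0.7, 0.1, 1.1]
gripper_width: 0.691
```

```bash
python3 - <<'E'
from h import *
go(.6015,.341,.139,-9.2)
c=cam('wrist');w=capture('wrist');t=capture('top')[...,::-1]
R=rz(np.radians(-9.2))
for p in((.6015,.341),):print(proj(0,np.array([*p,0])+(np.array([(8,17,180),(8,-17,180),(-8,-17,180),(-8,17,180)])/1e3)@R.T,c).round(0).tolist())
cv2.imwrite('pics/c10.png',np.hstack([cv2.resize(t[140:260,290:370],None,fx=3.2,fy=3.2,interpolation=cv2.INTER_CUBIC),w[...,::-1]]))
E
```

```text
t 35.2 tcp [0.6021 0.3409 0.261 ] F [0.7 0.1 1.1] w 60.1
turn(tool) [-0.11 -0.   -0.01] then shift mm [-1.00e-01  1.22e+02 -6.00e-01]
[[233.0, 194.0], [271.0, 195.0], [271.0, 212.0], [233.0, 212.0]]
```

View pics/c10.png

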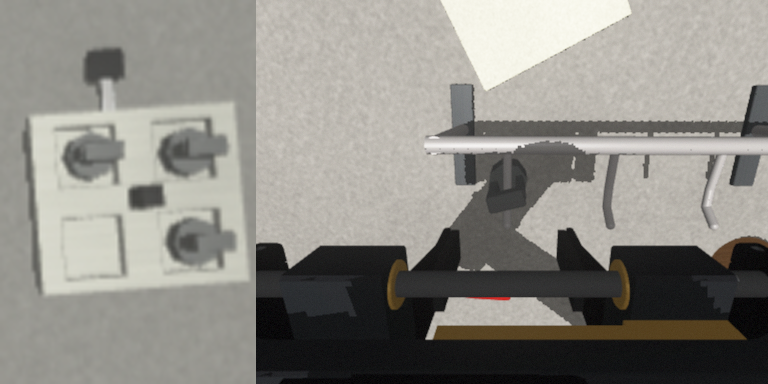

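Three plugs are seated, in wells 0, 2 and 3. The last plug is turned about 9.5° on its hook: its cross bar runs from (488,203) to (525,196), right end forward, centred about 2 px left. I'll match the jaw to it.

Call:
jog_arm([
  [[-0.0015, 0, -0.0005], [0, -9.5, 0], 0.06],
  [[0, 0.03, 0], [0, 0, 0], 0.06],
  [[0, 0.03, 0], [0, 0, 0], 0.06],
  [[0, 0.035, 0], [0, 0, 0], 0.06],
  [[0, 0.027, 0], [0, 0, 0], 0.06],
  [[0, 0, 0], [0, 0, 0], 0.06],
])

```text
time_s: 36.05
tcp_pos: [0.6006, 0.3415, 0.1364]
ee_rot: [[0.005, -0.003, 1.0], [-1.0, -0.003, 0.005], [0.003, -1.0, -0.003]]
wrist_force: [0.1, -1.0, 0.3]
gripper_width: 0.691
```

Call:
jog_arm([
  [[0, 0, 0], [0, 0, 0], 0.0],
  [[0, 0, 0], [0, 0, 0], 0.0],
  [[0, 0, 0], [0, 0, 0], 0.0],
  [[0, 0, 0], [0, 0, 0], 0.0],
  [[0, 0, 0], [0, 0, 0], 0.0],
])

```text
time_s: 36.67
tcp_pos: [0.6015, 0.3429, 0.1387]
ee_rot: [[0.006, 0.001, 1.0], [-1.0, 0.0, 0.006], [-0.0, -1.0, 0.001]]
wrist_force: [-0.4, -0.1, 4.2]
gripper_width: 0.412
```

Call:
jog_arm([
  [[0, -0.009, 0], [0, 0, 0], 0.0],
  [[0, -0.009, 0], [0, 0, 0], 0.0],
  [[0, -0.009, 0], [0, 0, 0], 0.0],
  [[0, 0, 0], [0, 0, 0], 0.0],
])

```text
time_s: 37.17
tcp_pos: [0.6016, 0.3429, 0.1656]
ee_rot: [[0.005, 0.001, 1.0], [-1.0, 0.001, 0.005], [-0.001, -1.0, 0.001]]
wrist_force: [-0.2, 0.9, -1.3]
gripper_width: 0.411
```

Call:
jog_arm([
  [[-0.0033, 0, -0.0197], [0, 0, 0], 0.0],
  [[-0.0033, 0, -0.0197], [0, 0, 0], 0.0],
  [[-0.0033, 0, -0.0197], [0, 0, 0], 0.0],
  [[0, -0.03, 0], [0, 0, 0], 0.0],
  [[0, -0.04, 0], [0, 0, 0], 0.0],
  [[0, -0.04, 0], [0, -3.1, 0], 0.0],
  [[0, -0.034, 0], [0, 0, 0], 0.0],
  [[0.0452, 0, -0.0103], [0, 0, 0], 0.0],
  [[0.0452, 0, -0.0103], [0, 0, 0], 0.0],
  [[0.0452, 0, -0.0103], [0, 0, 0], 0.0],
])

```text
time_s: 38.42
tcp_pos: [0.5186, 0.2137, 0.3082]
ee_rot: [[0.06, -0.001, 0.998], [-0.998, -0.001, 0.06], [0.001, -1.0, -0.001]]
wrist_force: [0.3, -0.8, 0.0]
gripper_width: 0.414
```

Call:
jog_arm([
  [[0.0452, 0, -0.0103], [0, 0, 0], 0.0],
  [[0.0452, 0, -0.0103], [0, 0, 0], 0.0],
  [[0.0452, 0, -0.0103], [0, 0, 0], 0.0],
  [[0.0452, 0, -0.0103], [0, 0, 0], 0.0],
  [[0.0452, 0, -0.0103], [0, 0, 0], 0.0],
  [[0.0452, 0, -0.0103], [0, 0, 0], 0.0],
  [[0.0452, 0, -0.0103], [0, 0, 0], 0.0],
  [[0.0452, 0, -0.0103], [0, 0, 0], 0.0],
  [[0.0452, 0, -0.0103], [0, 0, 0], 0.0],
  [[0, 0, 0], [0, 0, 0], 0.0],
])

```text
time_s: 39.67
tcp_pos: [0.4498, -0.1987, 0.3084]
ee_rot: [[0.055, -0.001, 0.998], [-0.998, -0.001, 0.055], [0.001, -1.0, -0.001]]
wrist_force: [-0.0, -0.3, -1.2]
gripper_width: 0.416
```

Call:
jog_arm([
  [[0, 0, 0], [0, 0, 0], 0.0],
])

```text
time_s: 39.8
tcp_pos: [0.4506, -0.1964, 0.3086]
ee_rot: [[0.059, -0.001, 0.998], [-0.998, -0.0, 0.059], [0.0, -1.0, -0.001]]
wrist_force: [0.8, -0.1, -2.3]
gripper_width: 0.411
```

```bash
python3 - <<'E'
from h import *
go(.4509,-.1966,.212,3.42)
E
```

```text
t 39.8 tcp [ 0.4506 -0.1964  0.3086] F [ 0.8 -0.1 -2.3] w 35.7
turn(tool) [ 0.03 -0.04  0.01] then shift mm [ 0.2 96.6  0.3]
```

Call:
jog_arm([
  [[0, 0.03, 0.0003], [0, 0, 0], 0.0],
  [[0, 0.03, 0], [0, 0, 0], 0.0],
  [[0, 0.018, 0], [0, 0, 0], 0.0],
  [[0, 0.006, 0], [0, 0, 0], 0.0],
  [[0, 0.006, 0], [0, 0, 0], 0.0],
  [[0, 0.006, 0], [0, 0, 0], 0.0],
  [[0, 0.002, 0], [0, 0, 0], 0.0],
  [[0, 0.001, 0], [0, 0, 0], 0.0],
  [[0, 0, 0], [0, 0, 0], 0.0],
])

```text
time_s: 40.92
tcp_pos: [0.4512, -0.1967, 0.21]
ee_rot: [[0.059, 0.0, 0.998], [-0.998, -0.001, 0.059], [0.001, -1.0, 0.0]]
wrist_force: [0.5, -0.1, -1.2]
gripper_width: 0.413
```

Call:
jog_arm([
  [[0, 0, 0], [0, 0, 0], 0.055],
  [[0, 0, 0], [0, 0, 0], 0.055],
  [[0, 0, 0], [0, 0, 0], 0.055],
  [[0, -0.03, 0], [0, 0, 0], 0.055],
  [[0, -0.04, 0], [0, 0, 0], 0.055],
  [[0, -0.03, 0], [0, 0, 0], 0.055],
  [[0.0225, 0, 0.021], [0, 0, 0], 0.05],
  [[0.0225, 0, 0.021], [0, 0, 0], 0.05],
  [[0, 0, 0], [0, 0, 0], 0.05],
  [[0, 0, 0], [0, 0, 0], 0.05],
])

```text
time_s: 42.18
tcp_pos: [0.4954, -0.2388, 0.3095]
ee_rot: [[0.059, -0.001, 0.998], [-0.998, -0.0, 0.059], [0.0, -1.0, -0.001]]
wrist_force: [0.1, 0.6, -0.3]
gripper_width: 0.573
```

```bash
python3 - <<'E'
from h import *
go(.4957,-.239,.192,3.42)
w=capture('wrist')[...,::-1];s=capture('side')[...,::-1];cv2.imwrite('pics/side11.png',s)
cv2.imwrite('pics/c11.png',np.hstack([cv2.resize(s[140:300,240:360],None,fx=2.4,fy=2.4,interpolation=cv2.INTER_CUBIC),w]))
E
```

```text
t 42.175 tcp [ 0.4954 -0.2388  0.3095] F [ 0.1  0.6 -0.3] w 49.9
turn(tool) [ 0.06 -0.02  0.02] then shift mm [  0.2 117.5   0.3]
```

View pics/c11.png

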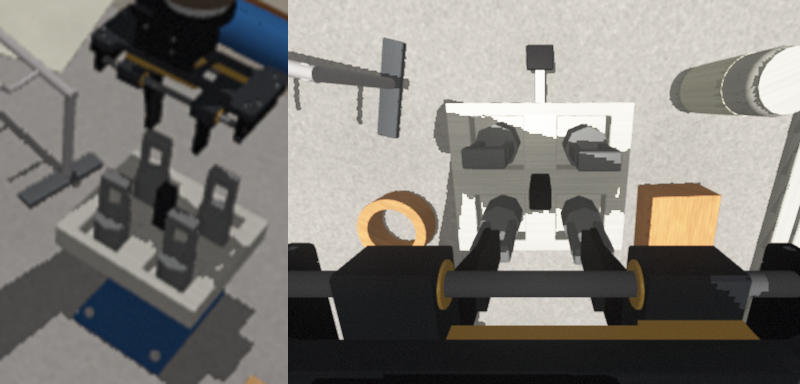

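All four plugs stand in their wells, around the post. Descending on the post with the gripper body kept clear of the plug tops, then gripping.

Call:
jog_arm([
  [[0, 0.03, 0], [0, 0, 0], 0.05],
  [[0, 0.03, 0], [0, 0, 0], 0.05],
  [[0, 0.03, 0], [0, 0, 0], 0.05],
  [[0, 0.018, 0], [0, 0, 0], 0.05],
  [[0, 0.01, 0], [0, 0, 0], 0.05],
  [[0, 0, 0], [0, 0, 0], 0.05],
])

```text
time_s: 43.02
tcp_pos: [0.4954, -0.2388, 0.1918]
ee_rot: [[0.06, -0.001, 0.998], [-0.998, -0.001, 0.06], [0.001, -1.0, -0.001]]
wrist_force: [-0.5, 0.5, 0.2]
gripper_width: 0.572
```

Call:
jog_arm([
  [[0, 0, 0], [0, 0, 0], 0.0],
  [[0, 0, 0], [0, 0, 0], 0.0],
  [[0, 0, 0], [0, 0, 0], 0.0],
  [[0, 0, 0], [0, 0, 0], 0.0],
  [[0, 0, 0], [0, 0, 0], 0.0],
  [[0, 0, 0], [0, 0, 0], 0.0],
  [[0, -0.002, 0], [0, 0, 0], 0.0],
  [[0, -0.002, 0], [0, 0, 0], 0.0],
  [[0, -0.002, 0], [0, 0, 0], 0.0],
  [[0, -0.002, 0], [0, 0, 0], 0.0],
])

```text
time_s: 44.28
tcp_pos: [0.4957, -0.2386, 0.197]
ee_rot: [[0.059, -0.002, 0.998], [-0.998, 0.001, 0.059], [-0.001, -1.0, -0.002]]
wrist_force: [5.7, -1.1, -17.0]
gripper_width: 0.231
```

Call:
jog_arm([
  [[0, -0.002, 0], [0, 0, 0], 0.0],
  [[0, -0.002, 0], [0, 0, 0], 0.0],
  [[0, -0.002, 0], [0, 0, 0], 0.0],
  [[0, -0.002, 0], [0, 0, 0], 0.0],
])

```text
time_s: 44.78
tcp_pos: [0.4957, -0.2387, 0.2051]
ee_rot: [[0.059, -0.002, 0.998], [-0.998, 0.001, 0.059], [-0.001, -1.0, -0.002]]
wrist_force: [5.3, -1.3, -14.3]
gripper_width: 0.225
```

```bash
python3 - <<'E'
from h import *
go(.4957,-.239,.192,3.42)
s=capture('side')[...,::-1];cv2.imwrite('pics/side12.png',s)
for b in((300,256,328,279),(256,226,275,250)):print(shift('pics/side11.png','pics/side12.png',b))
E
```

```text
t 44.775 tcp [ 0.4957 -0.2387  0.2051] F [  5.3  -1.3 -14.3] w 19.5
turn(tool) [ 0.11 -0.05 -0.06] then shift mm [ 0.3 13.1 -0. ]
(np.float64(-2.783526986837387), np.int64(1), np.float32(0.9855102))
(np.float64(-2.6625790297985077), np.int64(0), np.float32(0.92311335))
```

Call:
jog_arm([
  [[0, -0.002, 0], [0, 0, 0], 0.0],
  [[0, -0.002, 0], [0, 0, 0], 0.0],
  [[0, -0.002, 0], [0, 0, 0], 0.0],
  [[0, -0.002, 0], [0, 0, 0], 0.0],
  [[0, -0.002, 0], [0, 0, 0], 0.0],
  [[0, -0.002, 0], [0, 0, 0], 0.0],
  [[0, -0.002, 0], [0, 0, 0], 0.0],
  [[0, -0.002, 0], [0, 0, 0], 0.0],
  [[0, -0.001, 0], [0, 0, 0], 0.0],
  [[0, 0, 0], [0, 0, 0], 0.0],
])

```text
time_s: 46.08
tcp_pos: [0.4957, -0.2387, 0.2228]
ee_rot: [[0.059, -0.001, 0.998], [-0.998, 0.001, 0.059], [-0.001, -1.0, -0.001]]
wrist_force: [5.0, -0.7, -14.0]
gripper_width: 0.226
```

```bash
python3 - <<'E'
from h import *
go(.4957,-.239,.192,3.42)
s=capture('side')[...,::-1];cv2.imwrite('pics/side13.png',s)
for b in((300,256,328,279),(256,226,275,250)):print(shift('pics/side11.png','pics/side13.png',b))
for h in(.028,.042,.056,.060):print(h,proj('side',np.array([[-.0825,-.095,0],[-.0825,.095,0]])@rz(np.radians(3.42)).T+[.4955,-.239,.1344+h]).round(1).tolist())
E
```

```text
t 46.075 tcp [ 0.4957 -0.2387  0.2228] F [  5.   -0.7 -14. ] w 19.7
turn(tool) [ 0.08 -0.04 -0.04] then shift mm [ 0.3 30.8 -0.1]
(np.float64(-7.008434696123004), np.int64(1), np.float32(0.97982115))
(np.float64(-6.644760698080063), np.int64(1), np.float32(0.7873491))
0.028 [[320.2, 269.7], [263.0, 233.7]]
0.042 [[320.9, 266.5], [263.1, 230.5]]
0.056 [[321.6, 263.2], [263.2, 227.2]]
0.06 [[321.8, 262.3], [263.3, 226.2]]
```

Rise is 31 mm at the TCP and 7.0 px in the image (28 mm → 6.5 px), so there was no slip and it's past notch 4. Lowering onto the notch before release.

Call:
jog_arm([
  [[0, 0.001, 0], [0, 0, 0], 0.0],
  [[0, 0.001, 0], [0, 0, 0], 0.0],
  [[0, 0.001, 0], [0, 0, 0], 0.0],
  [[0, 0, 0], [0, 0, 0], 0.0],
])

```text
time_s: 46.62
tcp_pos: [0.4958, -0.2387, 0.2216]
ee_rot: [[0.059, -0.0, 0.998], [-0.998, -0.0, 0.059], [0.0, -1.0, -0.0]]
wrist_force: [3.8, 1.9, -10.6]
gripper_width: 0.227
```

Call:
jog_arm([
  [[0, 0, 0], [0, 0, 0], 0.05],
  [[0, 0, 0], [0, 0, 0], 0.05],
  [[0, 0, 0], [0, 0, 0], 0.05],
  [[0, 0, 0], [0, 0, 0], 0.05],
  [[0, -0.03, 0], [0, 0, 0], 0.05],
  [[0, -0.04, 0], [0, 0, 0], 0.05],
  [[0, -0.04, 0], [0, 0, 0], 0.05],
  [[0, -0.03, 0], [0, 0, 0], 0.05],
  [[0, 0, 0], [0, 0, 0], 0.05],
])

```text
time_s: 47.75
tcp_pos: [0.4966, -0.2394, 0.3649]
ee_rot: [[0.059, 0.006, 0.998], [-0.998, -0.003, 0.059], [0.003, -1.0, 0.005]]
wrist_force: [0.3, -0.0, 0.1]
gripper_width: 0.576
```

```bash
python3 - <<'E'
from h import *
go(.4957,-.239,.35,3.42)
s=capture('side')[...,::-1];cv2.imwrite('pics/side14.png',s);w=capture('wrist')[...,::-1]
for b in((300,256,328,279),(256,226,275,250)):print(shift('pics/side11.png','pics/side14.png',b))
cv2.imwrite('pics/c14.png',np.hstack([cv2.resize(s[140:300,240:360],None,fx=2.4,fy=2.4,interpolation=cv2.INTER_CUBIC),w]))
E
```

```text
t 47.75 tcp [ 0.4966 -0.2394  0.3649] F [ 0.3 -0.   0.1] w 50.1
turn(tool) [-0.31 -0.02  0.17] then shift mm [-0.4 14.9 -0.8]
(np.float64(-6.364110976457596), np.int64(1), np.float32(0.97824484))
(np.float64(-5.934533283114433), np.int64(1), np.float32(0.82707876))
```

View pics/c14.png

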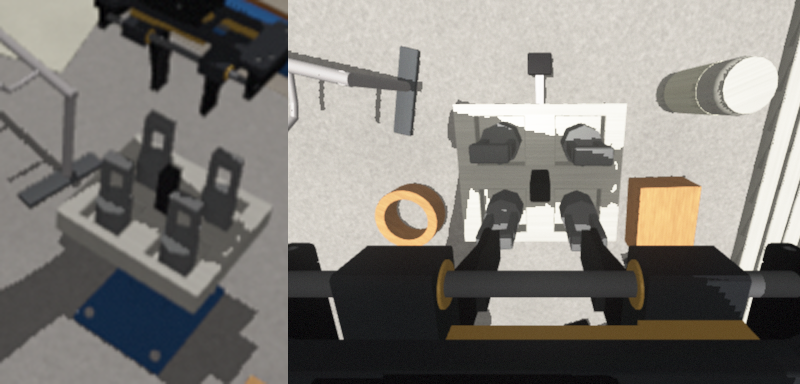

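The head rests about 6.2 px up (28 mm → 6.5 px, 14 mm → 3.2 px), so it's in notch 4 with all four plugs upright. Handing in.

```bash
python3 -c "
from station import *
print(finish_job(), sense()['time_s'])"
```

```text
the job is handed in; nothing more can be done
the job is handed in; nothing more can be done
```

The job is handed in at about 48 s. The head was raised to notch 2, all four plugs were moved from the hooks into one well each, and the loaded head was raised to notch 4 and let go.

- **First lift:** it didn't go cleanly. The post slipped in the grip and the head settled on notch 1, so I regripped lower and lifted one more notch. Measured rise was about 5.6–6.3 px, against about 6.2 px expected for notch 2.
- **Fourth plug:** it hung about 9.5° turned on its hook, so I matched the jaw to it before lifting it off.
- **Final check:** the side camera showed the head 6.4 and 5.9 px above notch 2 at two edges. About 6.5 px is expected for two notches and 3.2 px for one. These readings run slightly low, but they only fit notch 4.
- **Plugs and bench:** the last side and wrist pictures showed all four plugs upright in their wells. The tape, spray can and carton looked undisturbed. I didn't compare the screwdriver before and after.

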